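# Index the carving wheel to its next hole

### The arm

A 6-joint arm with a two-finger parallel gripper is mounted at the origin on the work surface. World frame = base frame: x ahead of the robot, y to its left, z up, the work surface at z = 0. Lengths are in m, angles in degrees, forces in N, time in s.
With the tool pointing down it reaches from about 0.25 to 0.725 m from the base axis. Payload 9.7 kg.
Tool frame: the origin (TCP) lies at the very end of the fingers, on their centre line; the grasp point (between the pads) lies 19 mm behind it (bot.hold_point_z is the distance from the TCP to the grasp point, in m); z points along the fingers, y is the line along which they close (so a half turn about z gives the same grasp; the last joint's range is limited). The gripper opens to 85 mm and grips with 20 to 120 N. Pads are 22 mm wide; open, the fingers measure 114 mm over their backs; the gripper's body (76 mm by 85 mm) begins 54 mm behind the grasp point. The pads swing forward as they close: fully open they stand 13 mm farther back than shut.
Start: joints at [70.703, 4.979, 10.078, 95.1, 0, 90], TCP at [0.182, 0.519, 0.231] pointing down, gripper open.
Joint ranges: [-179.16, 179.16], [-48.56, 103.87], [-65.8, 70.77], [-126.05, 130.52], [-82.76, 87.17], [-180, 180]. Speed limits (degrees/s): [127.2, 127.2, 147.25, 180, 180, 180].

### API

Orientations are given as [roll, pitch, yaw] about the fixed x, y, z axes, in that order (R = Rz(yaw) Ry(pitch) Rx(roll)).
In Python, from workcell import bot gives the robot as it stands.
- The arm moves only by the tool play_rows, never from a script. Its argument "targets" is a list of rows, each an object with "grip": the closure in counts, from 0 (fully open) to 255 (shut); "linear": the shift along the world's x, y, z in cm, a list of three; "delta_rot": the turn, a rotation vector about the world's x, y, z in rad, a list of three. A call has 1 to 10 rows; each row is the pose to reach, as a shift and turn from the pose commanded when the call began; what a row does not reach only later rows make up. A row lasts 1/10 s, in which the tool goes at most 50 mm and 8.59 degrees, less where a joint would pass 70% of its speed; a pose out of reach is approached as far as the arm can. A call with a gripper value outside its range is refused whole. The fingers move at their own pace and stop on an object; "force" is the grip in N (left out, the last holds). Time passes only in rows, so rows that repeat a pose let the fingers close. It gives the time, the measured TCP pose, the force, the opening and the grip force at its end, in the units of the state.
- bot.get_obs(): the state, without advancing time (a new reading comes with each control period).
- bot.camera(name): name is "scene" or "top" or "wrist"; returns a dict with "color" (480x640x3 uint8, red, green, blue), "range_z" (480x640 float32, m along the optical axis (not along the pixel's ray), 0 where there is no reading), "fov_y" (degrees; the focal length in pixels is half the picture's height over the tangent of half this angle, whatever the lens; pixels are square), "cx", "cy" (the principal point, pixels), "world_to_cam" (4x4, takes a point from world to camera coordinates). Camera axes: x right, y up, looking along -z (the intrinsics and any distortion apply to the point x, -y, -z); pixel columns grow to the right and rows downward; lengths in m; the calibration is good to about 2 mm. The wrist camera is an equidistant fisheye: a pixel r from the principal point sees the ray r / f radians off the axis. A picture is of the moment at which its call begins.
- bot.job_done(): hands the job in; it is judged then, once.
Trained networks look in a picture, given as the dict that the camera call returned (one of the last four; its "shot" number tells which), for a name from the list of things; names that differ only in an ending like _2 or _b are one class to them, and where a whole thing is asked for, a point or a joint stands for the part that bears it (a point fixed in the world has none). Each returns a list of dicts, best first, with "conf" (0 to 1); they miss things now and then, are a little off and sometimes report something else, mostly with a low value. They report only what shows in the picture. A call takes as long as a camera call.
- bot.search_frame(picture, target): "box" ([left, top, right, bottom] in pixels, round what is visible of it).
- bot.trace(picture, target): "pixels" (480x640 bool, what is visible of it) and "box" ([left, top, right, bottom] in pixels, round what is visible of it).
- bot.pinpoint(picture, target): "pixel" ([column, row] in pixels: a listed point, or the origin of a listed thing).
The state is a dict: "time": time; "q": joint angles; "qd": joint speeds; "joint_efforts": joint torques, N m; "ee_pos": TCP position; "tcp_rot": TCP orientation; "wrist_force": force on the tool from outside, world axes, zero at the start; "torque": the same for the moment, N m; "opening": finger opening in m; "grasp_force": force on a finger pad.
Only numpy, scipy, OpenCV 4.12 (cv2) and the standard library are available. Lean on these libraries where they do the work, as an engineer would, in place of code of your own. Each camera call takes 0.05 s, during which the arm holds its last target. There are 200 camera calls.

### The job

The pot on the indexing wheel is to be carved on its next face: draw the spring index pin by its black knob, turn the wheel anticlockwise (seen from above) and let the pin drop fully home into the very next hole, then let go. Be gentle with the pin: do not turn the wheel hard against it, or press it hard on the plate, or run past the next hole. Leave everything else on the bench as it stands.

Things in the scene. Friction and masses are not known exactly. Their poses are not given: they have to be found in the camera images.
- wheel_axis (a point): Indexing turntable for carving pots, on a dark board 340 x 460 x 22 mm. This point: on the wheel's upright axis, at the top of the flat fixed steel index plate (66 mm above the table). The plate reaches 160 mm from the axis; its round 11 mm holes lie on a circle of 140 mm radius and can be seen outside the wheel's rim. Over the plate turns a round aluminium wheel 224 mm across, its top 83 mm above the table.
- pot_top (a point): Centre of the top of the squat clay pot (108 mm across, top 155 mm above the table) that is clamped in the middle of the wheel and turns with it.
- pin_knob (a point): Centre of the black knob of the spring index pin: round, upright, 24 mm across, 26 mm tall, centre 63 mm above the plate's top when home (129 mm above the table); it goes up with the pin. Below it are 22 mm of thin free stem, then the pin's steel guide (25 mm across) on an aluminium carrier that stands out from the wheel's rim: pin, knob and wheel turn together. The pin is 140 mm from the wheel's axis.
- pin_end (a point): Lower end of the pin, hidden under the carrier: 8 mm thick, rounded, 7.5 mm below the plate's top when home. The spring pushes it down with 4 N when home and 7 N fully drawn. Let go, it drops into a hole or, between holes, rides on the plate's face and drops by itself (in about 0.05 s) when turned slowly over a hole. Once dropped it stops the wheel hard. The knob does not turn in the carrier, but may turn between flat fingers.
- index_pin (a joint): How far the pin is drawn up, m: 0 = home, fully down in a hole; about 0.007 = its end just clears or rides on the plate's face; 0.014 = upper stop.
- wheel (a joint): Turn of the wheel, rad, anticlockwise seen from above; 0 = at the hole where the pin starts. The next hole lies somewhere from 0.70 to 1.00, in an adjustable sector plate, differs every time and must be seen or felt for; one more follows 0.60 rad after it; no others. The wheel takes about 2 N at the pin (2 N more with the pin riding on the plate), stays where left; stops at -0.3 and 1.7.
- stamp: turned wooden clay stamp, 64 mm tall, 32 mm wide, standing on the side of the board; to be left alone; origin at the centre of its underside
- slip_cup: small terracotta cup, 45 mm tall, 56 mm wide, on the side of the board; to be left alone; origin at the centre of its underside
- test_tile: fired clay tile 50 x 50 x 8 mm lying on the side of the board; to be left alone; origin at the centre of its underside
- carving_tool_a: carving tool, 180 mm long, 10 mm thick, lying on the table to the right; to be left alone; origin at the centre of its underside
- carving_tool_b: second carving tool, 180 mm long, lying on the table to the right; to be left alone; origin at the centre of its underside
- brush: brush, 190 mm long, lying on the table to the left; to be left alone; origin at the centre of its underside
- oxide_jar: white jar, 85 mm tall, 64 mm wide, on the table to the left; to be left alone; origin at the centre of its underside
- small_pot: small waisted clay pot, 70 mm tall, 70 mm wide, on the table to the right; to be left alone; origin at the centre of its underside

How it is judged:
By the outcome, as a careful person would: the job done as asked, in the order asked, and still so for the second after the job is handed in, with the robot touching nothing.
It also fails if it takes over 54 s, if anything falls off the work surface, if the arm or the gripper's body presses on something with over 40 N, if the wrist force passes 120 N, or if a joint passes its speed limit or range.

## Working session

There is one attempt and no reset: what is moved stays moved. The work goes in short steps, Python scripts to look and compute and a tool call to move; the robot and the scene stay as the last step left them, time stands still between calls to the robot, and variables do not carry over. Pictures are saved under pics/ and viewed, at most 12 in all, crops included, and the job is handed in when it is done.

Besides the shell and the picture viewer there is one more tool, called after "Call:" as name(argument=value, ...), one argument or row to a line, values as JSON. play_rows: Moves the arm, as the interface text tells. Its arguments: {"type":"object","properties":{"targets":{"type":"array","items":{"type":"object","properties":{"grip":{"type":"number"},"linear":{"type":"array","items":{"type":"number"}},"delta_rot":{"type":"array","items":{"type":"number"}}}}},"force":{"type":"number"}},"required":["targets"]}

```bash
mkdir -p pics
cat > h.py <<'E'
import numpy as np, cv2
from workcell import bot
def ray(p,px):
    W=np.linalg.inv(p["world_to_cam"]); f=240/np.tan(np.radians(p["fov_y"]/2))
    u=(px[0]-p["cx"])/f; v=(px[1]-p["cy"])/f
    return W[:3,3], W[:3,:3]@np.array([u,-v,-1.])
def at_z(p,px,z):
    o,d=ray(p,px); return o+d*(z-o[2])/d[2]
def proj(p,P):
    c=p["world_to_cam"]@np.append(P,1); f=240/np.tan(np.radians(p["fov_y"]/2))
    return np.array([p["cx"]+f*c[0]/-c[2], p["cy"]-f*c[1]/-c[2]])
def save(p,n): cv2.imwrite("pics/"+n,p["color"][:,:,::-1])
E
python3 - <<'E'
from h import *
print(bot.get_obs(), bot.hold_point_z)
for n in ("top","scene"):
    p=bot.camera(n); save(p,n+"1.png"); print(n,p["fov_y"],p["cx"],p["cy"],np.linalg.inv(p["world_to_cam"])[:3,3])
    for t,z in (("wheel_axis",.066),("pot_top",.155),("pin_knob",.129)):
        for r in bot.pinpoint(p,t)[:2]: print(t,r["conf"],r["pixel"],at_z(p,r["pixel"],z))
E
```

```text
{'time': 0.0, 'q': array([7.07045597e+01, 5.01200351e+00, 1.00346381e+01, 9.50985320e+01,
       2.18950976e-03, 9.00000093e+01]), 'qd': array([-0.06059198, -0.12628731, -0.07533011, -0.13696556, -0.07074963,
        0.05970792]), 'joint_efforts': array([-4.70951636e-04, -5.20390606e+01,  4.64803219e+01,  1.63072301e-02,
        2.56154999e-05, -3.57394200e-06]), 'ee_pos': array([0.1816588 , 0.51890142, 0.23057604]), 'tcp_rot': array([-1.79924103e+02, -2.18949554e-03,  1.60704548e+02]), 'wrist_force': array([-0.09347194, -0.78360457, -0.46846833]), 'torque': array([ 0.03662694, -0.03787817, -0.03947188]), 'grasp_force': 0.0, 'opening': 0.08544462281128926} 0.0187
top 43.84074232276006 312.40700650628156 237.28703843666418 [0.37797961 0.01776076 1.34576142]
pot_top 0.98 [310.5, 235.3] [0.53309333 0.01228281 0.155     ]
scene 47.19764775315719 306.2239420203536 231.79612983704916 [ 1.4839638  -0.08434444  1.22916422]
wheel_axis 0.65 [307.4, 246.2] [0.5536398  0.00646769 0.066     ]
pot_top 0.88 [309.5, 224.2] [0.5522441  0.01073078 0.155     ]
pin_knob 0.69 [253.3, 224.0] [ 0.51911855 -0.13570417  0.129     ]
```

View pics/top1.png

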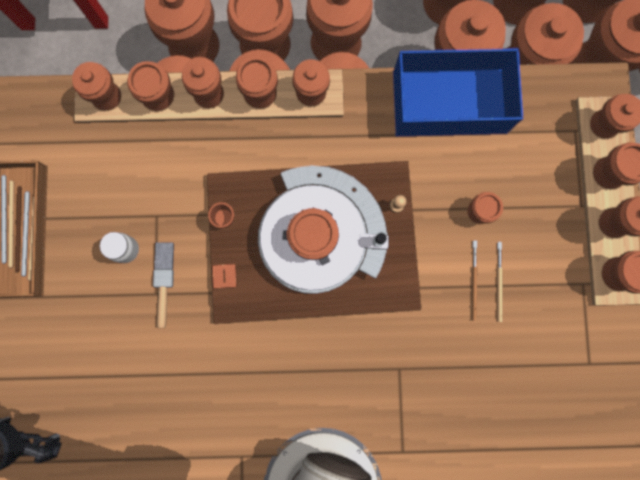

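View pics/scene1.png

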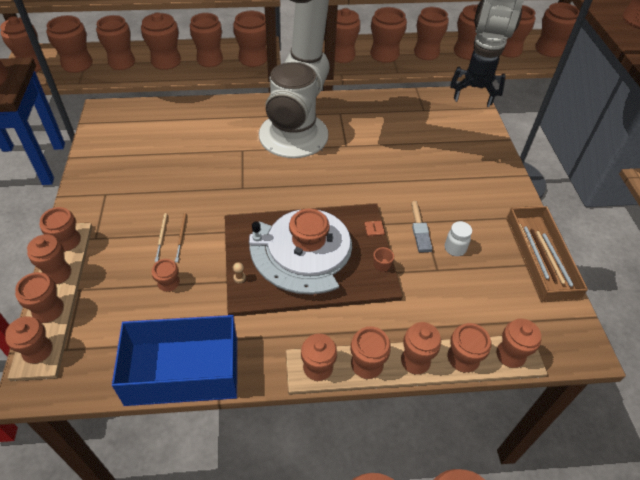

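Run:
```python
from h import *
def dep(p,px):
    o,d=ray(p,px); r=p["range_z"][int(px[1])-1:int(px[1])+2,int(px[0])-1:int(px[0])+2]; return o+d*np.median(r)
p=bot.camera("top"); print({k:v for k,v in p.items() if k not in("color","range_z")})
for n,px in dict(pot=(313,235),knob=(380,239),wl=(268,237),wr=(357,210),h1=(354,190),h2=(319,175),table=(150,350),bin=(400,260)).items(): print(n,dep(p,px).round(4))
c=cv2.resize(p["color"][155:305,240:420],None,fx=4,fy=4,interpolation=cv2.INTER_CUBIC); cv2.imwrite("pics/topcrop.png",c[:,:,::-1])
s=bot.camera("scene"); print({k:v for k,v in s.items() if k not in("color","range_z")})
for n,px in dict(pot=(309,224),knob=(256,228),wheel=(280,255),h1=(277,276),h2=(306,285),table=(150,320)).items(): print(n,dep(s,px).round(4))
c=cv2.resize(s["color"][195:305,220:365],None,fx=5,fy=5,interpolation=cv2.INTER_CUBIC); cv2.imwrite("pics/scenecrop.png",c[:,:,::-1])
for t in("pin_knob","pin_end"):
  for q in(p,s):
    for r in bot.pinpoint(q,t)[:2]: print(t,r["conf"],r["pixel"],at_z(q,r["pixel"],.129))
```

```text
{'fov_y': 43.84074232276006, 'cx': 312.40700650628156, 'cy': 237.28703843666418, 'world_to_cam': array([[-0.0246995 , -0.99968431,  0.00460598,  0.02089252],
       [ 0.99174939, -0.02392319,  0.12593978, -0.54392104],
       [-0.12578983,  0.00767862,  0.9920272 , -1.28762232],
       [ 0.        ,  0.        ,  0.        ,  1.        ]]), 'shot': 3}
pot [0.5347 0.0072 0.1467]
knob [ 0.5238 -0.129   0.1422]
wl [0.541  0.1027 0.0827]
wr [ 0.5976 -0.0906  0.0668]
h1 [ 0.6515 -0.0892  0.0212]
h2 [ 0.6873 -0.0109  0.024 ]
table [0.3054 0.3735 0.0009]
bin [ 0.4901 -0.1864  0.0219]
{'fov_y': 47.19764775315719, 'cx': 306.2239420203536, 'cy': 231.79612983704916, 'world_to_cam': array([[ 0.07754792,  0.99690306,  0.01306166, -0.04705001],
       [-0.76125963,  0.05074744,  0.64645841,  0.33935845],
       [ 0.64379352, -0.06007482,  0.76283741, -1.89808571],
       [ 0.        ,  0.        ,  0.        ,  1.        ]]), 'shot': 4}
pot [0.546  0.01   0.1487]
knob [ 0.5408 -0.1285  0.1373]
wheel [ 0.5928 -0.0694  0.084 ]
h1 [ 0.6379 -0.0801  0.053 ]
h2 [ 0.6515 -0.0044  0.0238]
table [ 0.7834 -0.3828  0.1075]
pin_knob 0.67 [497.1, 291.4] [ 0.41217161 -0.36484908  0.129     ]
pin_knob 0.22 [311.3, 231.3] [0.54474431 0.01031454 0.129     ]
pin_knob 0.41 [254.0, 225.8] [ 0.52556537 -0.13395722  0.129     ]
pin_end 0.62 [259.3, 241.6] [ 0.58050896 -0.12120224  0.129     ]
```

View pics/topcrop.png

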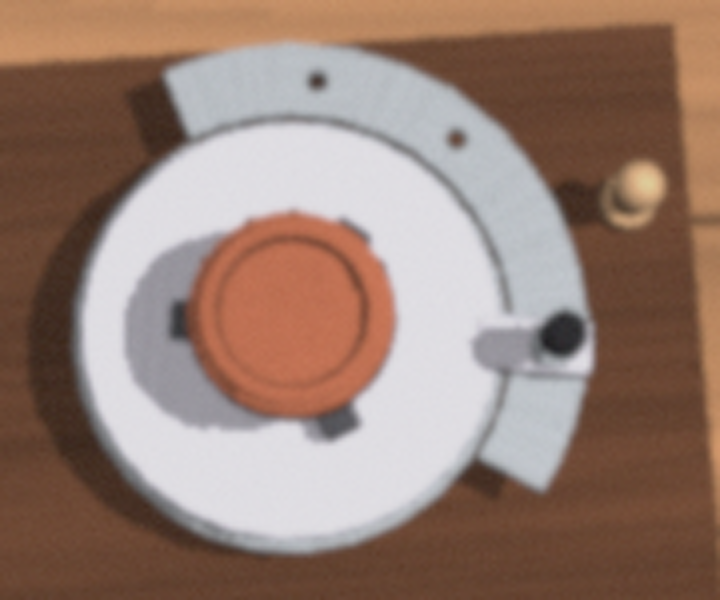

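View pics/scenecrop.png

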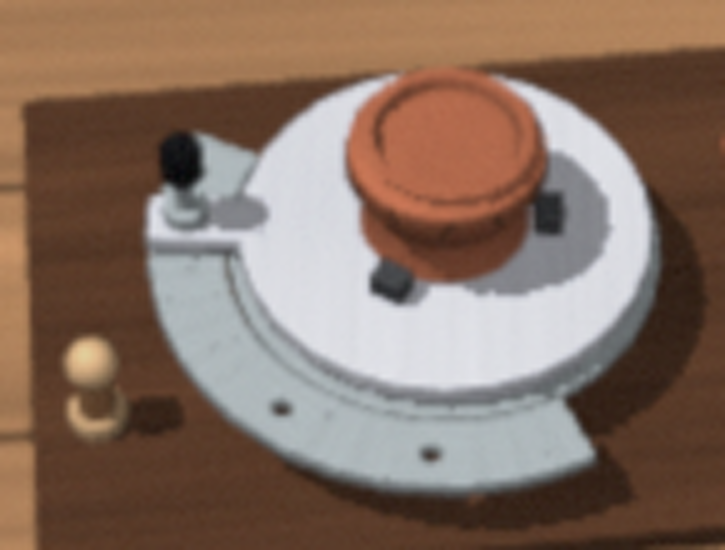

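```bash
cat > fit.py <<'E'
from h import *
from scipy.optimize import least_squares
p=bot.camera("top"); s=bot.camera("scene")
K=np.array
obs=dict(t=dict(h1=(354.0,189.1),h2=(318.9,174.9),kt=(380.4,237.9),pot=(313.2,233.2)),s=dict(h1=(276.0,276.4),h2=(305.8,285.4),k=(256.0,226.4),pot=(309.3,223.5)))
for c,z in((p,obs["t"]),(s,obs["s"])):
    for n,px in z.items(): print(n,at_z(c,px,dict(h1=.066,h2=.066,kt=.142,k=.129,pot=.155)[n]).round(4))
def pts(v):
    x,y,a,t=v; P=lambda r,an,z:K([x+r*np.cos(an),y+r*np.sin(an),z])
    return dict(h1=P(.14,a+t,.066),h2=P(.14,a+t+.6,.066),kt=P(.14,a,.142),k=P(.14,a,.129),pot=K([x,y,.155]))
def res(v,which="ts"):
    q=pts(v[:4]); return np.concatenate([proj(c,q[n])-px+o for w,c,o in(("t",p,v[4:6]),("s",s,v[6:8])) for n,px in obs[w].items()]+[v[4:]/2])
r=least_squares(res,[.54,.01,-1.5,.85,0,0,0,0],loss="soft_l1")
for a0 in(-1.5,-1.2):
  r=least_squares(res,[.54,.01,a0,.85,0,0,0,0]); print(r.x.round(4),r.cost); print(res(r.x).round(2)); print(pts(r.x[:4]))
# depth based knob/pot/wheel
for n,c in(("top",p),("scene",s)):
    f=240/np.tan(np.radians(c["fov_y"]/2)); v,u=np.mgrid[:480,:640]; d=c["range_z"]
    X=np.stack([(u-c["cx"])/f*d,-(v-c["cy"])/f*d,-d],-1); W=np.linalg.inv(c["world_to_cam"]); X=X@W[:3,:3].T+W[:3,3]
    m=(X[...,2]>.125)&(np.abs(X[...,0]-.53)<.05)&(np.abs(X[...,1]+.13)<.04); print(n,"knob",m.sum(),X[m].mean(0),X[m].min(0),X[m].max(0))
    m=(np.abs(X[...,2]-.083)<.006)&(np.hypot(X[...,0]-.54,X[...,1]-.01)<.16)
    ct,rad=cv2.minEnclosingCircle(X[m][:,:2].astype(np.float32)); print("wheel",ct,rad)
E
python3 fit.py
```

```text
h1 [ 0.6442 -0.0857  0.066 ]
h2 [ 0.6777 -0.0098  0.066 ]
kt [ 0.526  -0.1299  0.142 ]
pot [0.5372 0.0067 0.155 ]
h1 [ 0.6483 -0.0828  0.066 ]
h2 [ 0.6818 -0.0078  0.066 ]
k [ 0.528  -0.1287  0.129 ]
pot [0.5498 0.0104 0.155 ]
[ 0.5402  0.009  -1.6714  0.943   0.4631  0.5419  0.6204  1.2237] 2.8695663635326736
[-0.2   0.34  0.07 -0.04  0.68  0.47 -0.67 -0.9  -0.    0.12  0.08  0.36
 -0.    0.73 -0.23 -1.51  0.23  0.27  0.31  0.61]
{'h1': array([ 0.64469649, -0.08423309,  0.066     ]), 'h2': array([ 0.67906735, -0.00896365,  0.066     ]), 'kt': array([ 0.52616174, -0.130335  ,  0.142     ]), 'k': array([ 0.52616174, -0.130335  ,  0.129     ]), 'pot': array([0.54021911, 0.00895746, 0.155     ])}
[ 0.5402  0.009  -1.6714  0.943   0.4631  0.5419  0.6204  1.2237] 2.8695663635326514
[-0.2   0.34  0.07 -0.04  0.68  0.47 -0.67 -0.9  -0.    0.12  0.08  0.36
 -0.    0.73 -0.23 -1.51  0.23  0.27  0.31  0.61]
{'h1': array([ 0.64469649, -0.08423309,  0.066     ]), 'h2': array([ 0.67906735, -0.00896365,  0.066     ]), 'kt': array([ 0.52616174, -0.130335  ,  0.142     ]), 'k': array([ 0.52616174, -0.130335  ,  0.129     ]), 'pot': array([0.54021911, 0.00895746, 0.155     ])}
top knob 114 [ 0.52545521 -0.13026762  0.14034509] [ 0.51466787 -0.14206707  0.12501071] [ 0.53671717 -0.11931064  0.14892229]
wheel (0.5364913940429688, -0.01532506663352251) 0.13447007536888123
scene knob 82 [ 0.53313911 -0.12845898  0.13762789] [ 0.51884519 -0.13948871  0.12538746] [ 0.54461674 -0.11760895  0.15018265]
wheel (0.5364354848861694, -0.012982640415430069) 0.13582611083984375
```

Call:
play_rows(
  targets=[
    {"linear": [1, -2, 0], "delta_rot": [0, 0, -0.05], "grip": 0},
    {"linear": [3, -5.5, 0], "delta_rot": [0, 0, -0.15], "grip": 0},
    {"linear": [5, -9.4, 0], "delta_rot": [0, 0, -0.25], "grip": 0},
    {"linear": [7, -13.2, 0], "delta_rot": [0, 0, -0.35], "grip": 0},
    {"linear": [9, -17, 0], "delta_rot": [0, 0, -0.45], "grip": 0},
    {"linear": [11, -20.8, 0], "delta_rot": [0, 0, -0.55], "grip": 0},
    {"linear": [13, -24.5, 0], "delta_rot": [0, 0, -0.65], "grip": 0},
    {"linear": [15, -28.3, 0], "delta_rot": [0, 0, -0.75], "grip": 0},
    {"linear": [17, -32.1, 0], "delta_rot": [0, 0, -0.85], "grip": 0},
    {"linear": [19, -35.8, 0], "delta_rot": [0, 0, -0.95], "grip": 0},
  ],
  force=20,
)

```text
time: 1.8
ee_pos: [0.3722, 0.1594, 0.2316]
tcp_rot: [179.9, -0.0, 106.0]
wrist_force: [-0.6, 1.2, -0.7]
opening: 0.0852
grasp_force: 0.0
```

Call:
play_rows(
  targets=[
    {"linear": [2, -3.8, 0], "delta_rot": [0, 0, -0.07], "grip": 0},
    {"linear": [4, -7.5, 0], "delta_rot": [0, 0, -0.14], "grip": 0},
    {"linear": [6, -11.3, 0], "delta_rot": [0, 0, -0.2], "grip": 0},
    {"linear": [8, -15.1, 0], "delta_rot": [0, 0, -0.25], "grip": 0},
    {"linear": [10, -18.9, 0], "delta_rot": [0, 0, -0.3], "grip": 0},
    {"linear": [12, -22.6, 0], "delta_rot": [0, 0, -0.34], "grip": 0},
    {"linear": [14, -26.4, 0], "delta_rot": [0, 0, -0.37], "grip": 0},
    {"linear": [15, -28.2, 0], "delta_rot": [0, 0, -0.383], "grip": 0},
    {"linear": [15.4, -29.1, 0], "delta_rot": [0, 0, -0.383], "grip": 0},
    {"linear": [15.4, -29.1, 0], "delta_rot": [0, 0, -0.383], "grip": 0},
  ],
)

```text
time: 2.8
ee_pos: [0.5258, -0.1305, 0.2309]
tcp_rot: [-180.0, -0.0, 84.3]
wrist_force: [0.2, 0.5, -0.6]
opening: 0.0854
grasp_force: 0.0
```

```bash
cat >> h.py <<'E'
def fproj(p,P):
    c=p["world_to_cam"]@np.append(P,1); v=np.array([c[0],-c[1],-c[2]]); f=240/np.tan(np.radians(p["fov_y"]/2))
    r=np.hypot(v[0],v[1]); th=np.arctan2(r,v[2]); return np.array([p["cx"]+f*th*v[0]/r,p["cy"]+f*th*v[1]/r])
def fray_z(p,px,z):
    f=240/np.tan(np.radians(p["fov_y"]/2)); a=np.array([px[0]-p["cx"],px[1]-p["cy"]]); r=np.hypot(*a); th=r/f
    d=np.array([np.sin(th)*a[0]/r,-np.sin(th)*a[1]/r,-np.cos(th)]); W=np.linalg.inv(p["world_to_cam"]); d=W[:3,:3]@d; o=W[:3,3]
    return o+d*(z-o[2])/d[2]
E
python3 - <<'E'
from h import *
w=bot.camera("wrist"); save(w,"w1.png"); print(w["fov_y"],w["cx"],w["cy"],np.linalg.inv(w["world_to_cam"]).round(3))
for t,z in(("pin_knob",.129),("pot_top",.155)):
    for r in bot.pinpoint(w,t)[:2]: print(t,r["conf"],r["pixel"],fray_z(w,r["pixel"],z))
for P in((.5262,-.1303,.142),(.6447,-.0842,.066),(.6791,-.009,.066),(.5402,.009,.155)): print(fproj(w,P))
E
```

```text
65.70646984690485 317.3348900771162 239.79240636843892 [[ 0.995  0.096  0.027  0.532]
 [-0.1    0.957  0.271 -0.06 ]
 [-0.    -0.273  0.962  0.373]
 [ 0.     0.     0.     1.   ]]
pin_knob 0.68 [320.7, 239.6] [ 0.52783931 -0.12954514  0.129     ]
pot_top 0.93 [318.2, 22.0] [0.53991492 0.00903526 0.155     ]
[318.47435086 246.39130337]
[450.47563122 155.85711521]
[479.8761371   69.87874213]
[318.69302045  22.01081998]
```

View pics/w1.png

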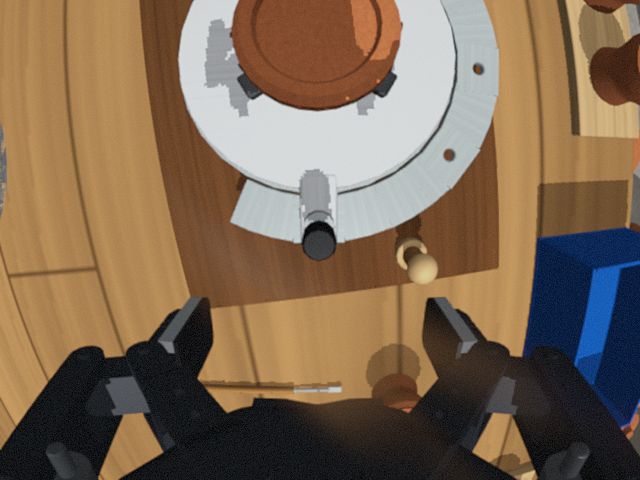

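Run:
```python
from h import *
from scipy.optimize import least_squares
w=bot.camera("wrist"); g=cv2.cvtColor(w["color"],cv2.COLOR_RGB2GRAY).astype(float)
def blob(x,y,n,t):
    s=g[y-n:y+n+1,x-n:x+n+1]; v,u=np.nonzero(s<t); return (x-n+u.mean(),y-n+v.mean(),len(u))
h1=blob(449,155,8,100);h2=blob(478,69,8,100);print(h1,h2)
m=(g[215:265,295:345]<60); v,u=np.nonzero(m); print("knob cols",295+u.min(),295+u.max(),215+v.min(),215+v.max(), (295+u.mean(),215+v.mean()))
ku=295+(u.min()+u.max())/2
def pts(v):
    x,y,a,t=v; P=lambda r,an,z:np.array([x+r*np.cos(an),y+r*np.sin(an),z])
    return P(.14,a+t,.0655),P(.14,a+t+.6,.0655),P(.14,a,.135)
def res(v):
    A,B,C=[fproj(w,P) for P in pts(v)]; D=fproj(w,(v[0],v[1],.155))
    return np.concatenate([A-h1[:2],B-h2[:2],[C[0]-ku],.3*(D-np.array([318.2,22.])),[0.3*(C[1]-(240.5))]])
r=least_squares(res,[.54,.009,-1.67,.94]); print(r.x.round(4),res(r.x).round(2),pts(r.x)[2],pts(r.x)[0])
```

```text
(np.float64(448.8636363636364), np.float64(156.54545454545453), 88) (np.float64(478.1666666666667), np.float64(71.08974358974359), 78)
knob cols 302 337 223 262 (np.float64(319.02173913043475), np.float64(238.4314381270903))
[ 0.5392  0.011  -1.6606  0.9249] [-0.36 -0.09  0.45 -0.14  0.   -0.09 -0.06  0.61] [ 0.52665212 -0.12842567  0.135     ] [ 0.64299815 -0.08293877  0.0655    ]
```

Call:
play_rows(
  targets=[
    {"linear": [0.07, 0.1, -1], "grip": 0},
    {"linear": [0.07, 0.1, -2.5], "grip": 0},
    {"linear": [0.07, 0.1, -4], "grip": 0},
    {"linear": [0.07, 0.1, -5.5], "grip": 0},
    {"linear": [0.07, 0.1, -7], "grip": 60},
    {"linear": [0.07, 0.1, -8.5], "grip": 100},
    {"linear": [0.07, 0.1, -10], "grip": 120},
    {"linear": [0.07, 0.1, -11.2], "grip": 120},
    {"linear": [0.07, 0.1, -11.9], "grip": 120},
    {"linear": [0.07, 0.1, -11.9], "grip": 120},
  ],
  force=20,
)

```text
validation failed for argument at $.ta...
```

Call:
play_rows(
  targets=[
    {"linear": [0.07, 0.1, -1], "delta_rot": [0, 0, 0], "grip": 0},
    {"linear": [0.07, 0.1, -2.5], "delta_rot": [0, 0, 0], "grip": 0},
    {"linear": [0.07, 0.1, -4], "delta_rot": [0, 0, 0], "grip": 0},
    {"linear": [0.07, 0.1, -5.5], "delta_rot": [0, 0, 0], "grip": 0},
    {"linear": [0.07, 0.1, -7], "delta_rot": [0, 0, 0], "grip": 60},
    {"linear": [0.07, 0.1, -8.5], "delta_rot": [0, 0, 0], "grip": 100},
    {"linear": [0.07, 0.1, -10], "delta_rot": [0, 0, 0], "grip": 120},
    {"linear": [0.07, 0.1, -11.2], "delta_rot": [0, 0, 0], "grip": 120},
    {"linear": [0.07, 0.1, -11.9], "delta_rot": [0, 0, 0], "grip": 120},
    {"linear": [0.07, 0.1, -11.9], "delta_rot": [0, 0, 0], "grip": 120},
  ],
  force=20,
)

```text
time: 4.0
ee_pos: [0.526, -0.1288, 0.1112]
tcp_rot: [-179.9, -0.0, 84.3]
wrist_force: [-0.0, 0.4, 0.9]
opening: 0.0455
grasp_force: 0.0
```

Call:
play_rows(
  targets=[
    {"linear": [0, 0, 0], "delta_rot": [0, 0, 0], "grip": 140},
    {"linear": [0, 0, 0], "delta_rot": [0, 0, 0], "grip": 155},
    {"linear": [0, 0, 0], "delta_rot": [0, 0, 0], "grip": 165},
    {"linear": [0, 0, 0], "delta_rot": [0, 0, 0], "grip": 170},
    {"linear": [0, 0, 0], "delta_rot": [0, 0, 0], "grip": 170},
  ],
  force=20,
)

```text
time: 4.5
ee_pos: [0.5266, -0.1289, 0.1125]
tcp_rot: [180.0, 0.0, 84.3]
wrist_force: [0.6, 0.6, -1.1]
opening: 0.0286
grasp_force: 0.0
```

Run:
```python
from h import *
w=bot.camera("wrist"); c=w["color"][190:430,160:480]; cv2.imwrite("pics/w2.png",cv2.resize(c,None,fx=2.5,fy=2.5)[:,:,::-1])
print(bot.get_obs()["wrist_force"], fproj(w,bot.get_obs()["ee_pos"]+[0,0,.03]))
```

```text
[0.47141787 1.26077336 0.43920017] [318.14688109 344.46054849]
```

View pics/w2.png

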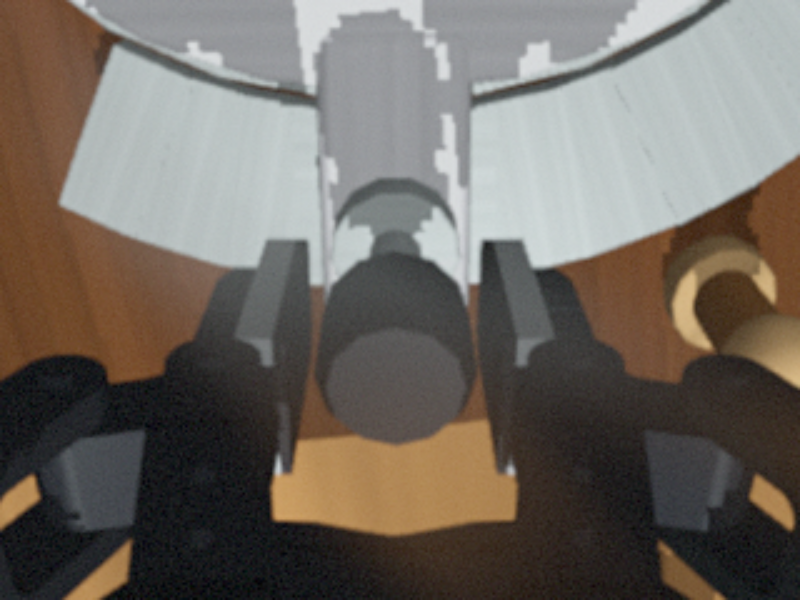

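The knob sits between the pads (crop x≈320–472, pads at 308 and 482), so it's centred to about 0.3 mm. Closing now.

Call:
play_rows(
  targets=[
    {"linear": [0, 0, 0], "delta_rot": [0, 0, 0], "grip": 176},
    {"linear": [0, 0, 0], "delta_rot": [0, 0, 0], "grip": 181},
    {"linear": [0, 0, 0], "delta_rot": [0, 0, 0], "grip": 186},
    {"linear": [0, 0, 0], "delta_rot": [0, 0, 0], "grip": 192},
    {"linear": [0, 0, 0], "delta_rot": [0, 0, 0], "grip": 200},
  ],
  force=30,
)

```text
time: 5.05
ee_pos: [0.5265, -0.1289, 0.1124]
tcp_rot: [180.0, 0.0, 84.3]
wrist_force: [-0.1, 0.6, 2.3]
opening: 0.023
grasp_force: 29.3
```

Call:
play_rows(
  targets=[
    {"linear": [0, 0, 0.2], "delta_rot": [0, 0, 0], "grip": 200},
    {"linear": [0, 0, 0.4], "delta_rot": [0, 0, 0], "grip": 200},
    {"linear": [0, 0, 0.6], "delta_rot": [0, 0, 0], "grip": 200},
    {"linear": [0, 0, 0.8], "delta_rot": [0, 0, 0], "grip": 200},
    {"linear": [0, 0, 1.0], "delta_rot": [0, 0, 0], "grip": 200},
    {"linear": [0, 0, 1.1], "delta_rot": [0, 0, 0], "grip": 200},
    {"linear": [0, 0, 1.1], "delta_rot": [0, 0, 0], "grip": 200},
  ],
)

```text
time: 5.75
ee_pos: [0.5263, -0.1289, 0.1233]
tcp_rot: [-180.0, -0.0, 84.3]
wrist_force: [1.0, -0.7, -6.6]
opening: 0.0231
grasp_force: 29.7
```

Run:
```python
from h import *
o=bot.get_obs(); print(o["ee_pos"],o["wrist_force"],o["grasp_force"])
C=np.array([.5396,.0100]); P=o["ee_pos"][:2]; d=P-C; print("radius",np.hypot(*d))
# arc shifts in cm
for t in np.arange(.05,1.0,.05):
    R=np.array([[np.cos(t),-np.sin(t)],[np.sin(t),np.cos(t)]]); s=(R@d-d)*100; print(round(t,3),s.round(2))
w=bot.camera("wrist"); save(w,"w3.png")
for z in(.140,.151): print(z,fproj(w,np.append(P,z)))
```

```text
[ 0.52631313 -0.12886657  0.12328432] [ 0.98770841 -0.68918118 -6.62862663] 29.713021516799927
radius 0.13950076943791662
0.05 [ 0.7  -0.05]
0.1 [ 1.39 -0.06]
0.15 [ 2.09 -0.04]
0.2 [2.79 0.01]
0.25 [3.48 0.1 ]
0.3 [4.16 0.23]
0.35 [4.84 0.39]
0.4 [5.51 0.58]
0.45 [6.17 0.8 ]
0.5 [6.82 1.06]
0.55 [7.45 1.35]
0.6 [8.07 1.68]
0.65 [8.67 2.03]
0.7 [9.26 2.41]
0.75 [9.82 2.82]
0.8 [10.36  3.26]
0.85 [10.88  3.72]
0.9 [11.38  4.21]
0.95 [11.85  4.73]
0.14 [318.16887986 326.43985742]
0.151 [318.23651493 341.2538856 ]
```

View pics/w3.png

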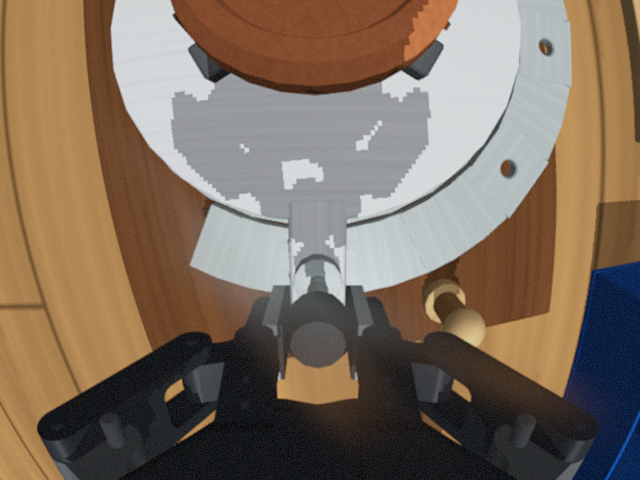

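Call:
play_rows(
  targets=[
    {"linear": [0.35, -0.03, 0], "delta_rot": [0, 0, 0.025], "grip": 200},
    {"linear": [0.7, -0.05, 0], "delta_rot": [0, 0, 0.05], "grip": 200},
    {"linear": [1.39, -0.06, 0], "delta_rot": [0, 0, 0.1], "grip": 200},
    {"linear": [2.09, -0.04, 0], "delta_rot": [0, 0, 0.15], "grip": 200},
    {"linear": [2.79, 0.01, 0], "delta_rot": [0, 0, 0.2], "grip": 200},
    {"linear": [3.48, 0.1, 0], "delta_rot": [0, 0, 0.25], "grip": 200},
    {"linear": [4.16, 0.23, 0], "delta_rot": [0, 0, 0.3], "grip": 200},
    {"linear": [4.84, 0.39, 0], "delta_rot": [0, 0, 0.35], "grip": 200},
    {"linear": [5.18, 0.48, 0], "delta_rot": [0, 0, 0.375], "grip": 200},
    {"linear": [5.51, 0.58, 0], "delta_rot": [0, 0, 0.4], "grip": 200},
  ],
)

```text
time: 6.8
ee_pos: [0.5815, -0.1228, 0.1229]
tcp_rot: [-180.0, -0.0, 107.3]
wrist_force: [-2.1, 1.9, -6.9]
opening: 0.0229
grasp_force: 29.9
```

Now 0.40 → 0.80 (shifts less 5.51, 0.58).

Call:
play_rows(
  targets=[
    {"linear": [0.33, 0.11, 0], "delta_rot": [0, 0, 0.025], "grip": 200},
    {"linear": [0.66, 0.22, 0], "delta_rot": [0, 0, 0.05], "grip": 200},
    {"linear": [1.31, 0.48, 0], "delta_rot": [0, 0, 0.1], "grip": 200},
    {"linear": [1.94, 0.77, 0], "delta_rot": [0, 0, 0.15], "grip": 200},
    {"linear": [2.56, 1.1, 0], "delta_rot": [0, 0, 0.2], "grip": 200},
    {"linear": [3.16, 1.45, 0], "delta_rot": [0, 0, 0.25], "grip": 200},
    {"linear": [3.75, 1.83, 0], "delta_rot": [0, 0, 0.3], "grip": 200},
    {"linear": [4.31, 2.24, 0], "delta_rot": [0, 0, 0.35], "grip": 200},
    {"linear": [4.58, 2.46, 0], "delta_rot": [0, 0, 0.375], "grip": 200},
    {"linear": [4.85, 2.68, 0], "delta_rot": [0, 0, 0.4], "grip": 200},
  ],
)

```text
time: 7.8
ee_pos: [0.6296, -0.0957, 0.1229]
tcp_rot: [-180.0, -0.1, 130.3]
wrist_force: [-5.8, 3.0, -7.8]
opening: 0.0231
grasp_force: 29.9
```

Run:
```python
from h import *
from scipy.optimize import least_squares
o=bot.get_obs(); print(o["ee_pos"],o["wrist_force"],o["tcp_rot"])
w=bot.camera("wrist")
for v in((.5392,.011,-1.6606+.9249),(.5402,.009,-1.6714+.943),(.5396,.01,-.732)):
    for k in(0,.6): print(fproj(w,(v[0]+.14*np.cos(v[2]+k),v[1]+.14*np.sin(v[2]+k),.066)).round(1),end=" ")
    P=o["ee_pos"]; a=np.arctan2(P[1]-v[1],P[0]-v[0]); print("pin angle",a,"remaining",v[2]-a)
cv2.imwrite("pics/w4.png",w["color"][:400,:,::-1])
```

```text
[ 0.62963268 -0.09568516  0.12292267] [-5.84865531  2.99359787 -7.77578338] [-1.79954207e+02 -9.40094514e-02  1.30299313e+02]
[348.8 261.1] [477.7 203.3] pin angle -0.8676626539189388 remaining 0.1319626539189388
[349.5 264.5] [477.8 205.8] pin angle -0.863810354751234 remaining 0.13541035475123397
[349.  262.7] [477.6 204.4] pin angle -0.8652030216202686 remaining 0.13320302162026865
```

View pics/w4.png

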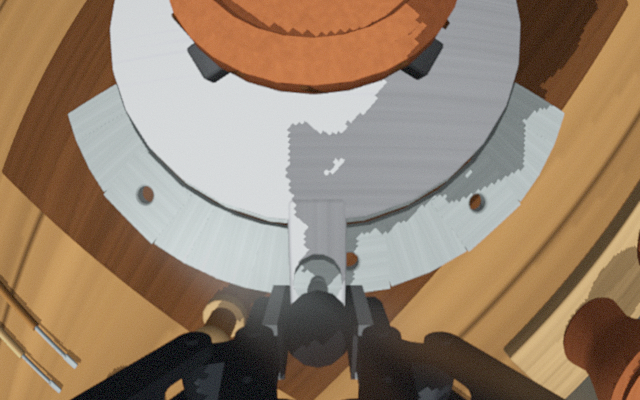

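Call:
play_rows(
  targets=[
    {"linear": [0.18, 0.18, 0], "delta_rot": [0, 0, 0.018], "grip": 200},
    {"linear": [0.36, 0.36, 0], "delta_rot": [0, 0, 0.036], "grip": 200},
    {"linear": [0.54, 0.54, 0], "delta_rot": [0, 0, 0.055], "grip": 200},
    {"linear": [0.72, 0.72, 0], "delta_rot": [0, 0, 0.073], "grip": 200},
    {"linear": [0.72, 0.72, 0], "delta_rot": [0, 0, 0.073], "grip": 200},
    {"linear": [0.72, 0.72, -0.1], "delta_rot": [0, 0, 0.073], "grip": 200},
    {"linear": [0.72, 0.72, -0.2], "delta_rot": [0, 0, 0.073], "grip": 200},
    {"linear": [0.72, 0.72, -0.28], "delta_rot": [0, 0, 0.073], "grip": 200},
    {"linear": [0.72, 0.72, -0.28], "delta_rot": [0, 0, 0.073], "grip": 200},
  ],
)

```text
time: 8.75
ee_pos: [0.6371, -0.0886, 0.1204]
tcp_rot: [180.0, -0.0, 134.4]
wrist_force: [-2.6, 4.7, -6.7]
opening: 0.023
grasp_force: 30.0
```

Call:
play_rows(
  targets=[
    {"linear": [0, 0, -0.03], "delta_rot": [0, 0, 0], "grip": 186},
    {"linear": [0, 0, -0.05], "delta_rot": [0, 0, 0], "grip": 182},
    {"linear": [0, 0, -0.05], "delta_rot": [0, 0, 0], "grip": 178},
    {"linear": [0, 0, -0.05], "delta_rot": [0, 0, 0], "grip": 176},
    {"linear": [0, 0, -0.05], "delta_rot": [0, 0, 0], "grip": 176},
  ],
)

```text
time: 9.25
ee_pos: [0.6377, -0.0893, 0.1207]
tcp_rot: [180.0, 0.1, 134.3]
wrist_force: [-0.3, 0.3, 0.0]
opening: 0.0266
grasp_force: 0.0
```

Run:
```python
from h import *
o=bot.get_obs(); print(o["ee_pos"],o["wrist_force"],o["grasp_force"],o["opening"])
w=bot.camera("wrist")
h1=(.5396+.14*np.cos(-.732),.01+.14*np.sin(-.732),.066); print(h1,fproj(w,h1))
P=o["ee_pos"]; print("remaining",-.732-np.arctan2(P[1]-.01,P[0]-.5396))
c=w["color"][190:400,180:460]; cv2.imwrite("pics/w5.png",cv2.resize(c,None,fx=2.8,fy=2.8)[:,:,::-1])
```

```text
[ 0.63767095 -0.08933534  0.12067059] [-0.3494333   0.32783396  0.02154542] 0.0 0.026602672034764258
(np.float64(0.6437374843062), np.float64(-0.08357021087063952), 0.066) [330.94451639 264.04941315]
remaining 0.059803086348185985
```

View pics/w5.png

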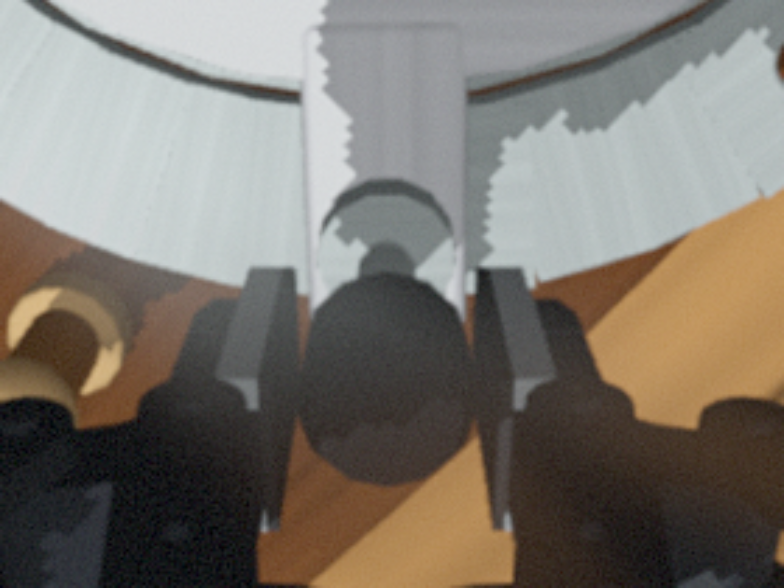

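Call:
play_rows(
  targets=[
    {"linear": [0.07, 0.07, 0], "delta_rot": [0, 0, 0.007], "grip": 176},
    {"linear": [0.14, 0.145, 0], "delta_rot": [0, 0, 0.014], "grip": 176},
    {"linear": [0.21, 0.22, 0], "delta_rot": [0, 0, 0.021], "grip": 176},
    {"linear": [0.28, 0.295, 0], "delta_rot": [0, 0, 0.028], "grip": 176},
    {"linear": [0.35, 0.37, 0], "delta_rot": [0, 0, 0.036], "grip": 176},
    {"linear": [0.41, 0.44, 0], "delta_rot": [0, 0, 0.043], "grip": 176},
  ],
)

```text
time: 9.9
ee_pos: [0.6416, -0.0845, 0.12]
tcp_rot: [180.0, 0.0, 136.9]
wrist_force: [-0.3, -0.9, 0.6]
opening: 0.0261
grasp_force: 0.0
```

```bash
cat > chk.py <<'E'
from h import *
o=bot.get_obs(); P=o["ee_pos"]; w=bot.camera("wrist"); f=240/np.tan(np.radians(w["fov_y"]/2))
t=np.array([.69,.725]); print("F",o["wrist_force"].round(1),"tang",(o["wrist_force"][:2]@t).round(1),"P",P.round(4),"rem",-.732-np.arctan2(P[1]-.01,P[0]-.5396))
d=w["range_z"]; W=np.linalg.inv(w["world_to_cam"]); X=[]
for v in range(315,375):
  for u in range(303,335):
    if d[v,u]>0:
      a=np.array([u-w["cx"],v-w["cy"]]); r=np.hypot(*a); th=r/f; c=np.array([np.tan(th)*a[0]/r,-np.tan(th)*a[1]/r,-1])*d[v,u]
      X.append(W[:3,:3]@c+W[:3,3])
X=np.array(X); z=X[:,2]; print("knob top z",np.percentile(z,[50,80,90,97]).round(4))
E
python3 chk.py
```

```text
F [-0.3 -0.9  0.6] tang -0.9 P [ 0.6416 -0.0845  0.12  ] rem 0.015069705093224917
knob top z [0.1416 0.1422 0.1425 0.1428]
```

Run:
```python
from h import *
w=bot.camera("wrist")
P=bot.get_obs()["ee_pos"]
for z in(.142,.149): print(z,fproj(w,[P[0],P[1],z]), fproj(w,[P[0]+.012*.74,P[1]-.012*.67,z]))
c=w["color"][190:400,180:460]; cv2.imwrite("pics/w6.png",cv2.resize(c,None,fx=2.8,fy=2.8)[:,:,::-1])
```

```text
0.142 [315.44102372 333.06490982] [316.03129786 359.44260557]
0.149 [315.37602624 342.88542836] [315.99748746 369.90908211]
```

View pics/w6.png

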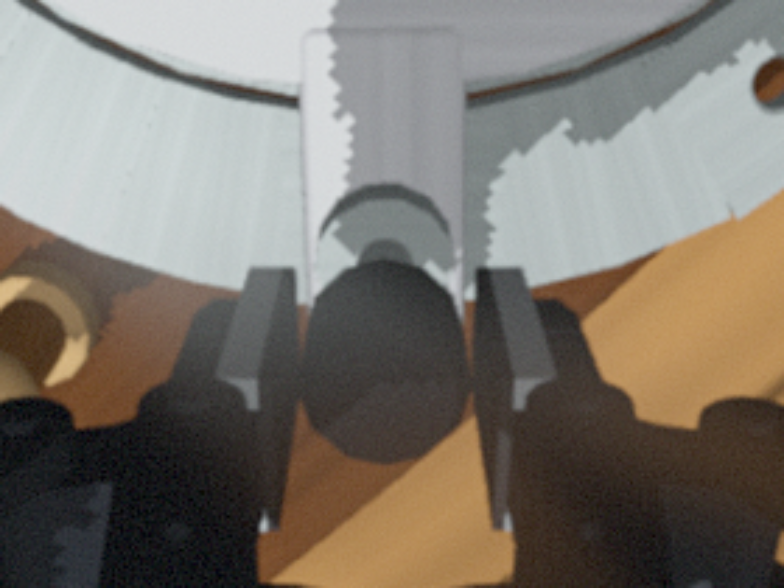

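Call:
play_rows(
  targets=[
    {"linear": [0, 0, 0], "delta_rot": [0, 0, 0], "grip": 165},
    {"linear": [0, 0, 0], "delta_rot": [0, 0, 0], "grip": 140},
    {"linear": [0, 0, 0], "delta_rot": [0, 0, 0], "grip": 120},
    {"linear": [0, 0, 1], "delta_rot": [0, 0, 0], "grip": 100},
    {"linear": [0, 0, 3], "delta_rot": [0, 0, 0], "grip": 60},
    {"linear": [0, 0, 5.5], "delta_rot": [0, 0, 0], "grip": 30},
    {"linear": [0, 0, 8], "delta_rot": [0, 0, 0], "grip": 0},
    {"linear": [0, 0, 10], "delta_rot": [0, 0, 0], "grip": 0},
    {"linear": [0, 0, 11], "delta_rot": [0, 0, 0], "grip": 0},
    {"linear": [0, 0, 11], "delta_rot": [0, 0, 0], "grip": 0},
  ],
)

```text
time: 11.0
ee_pos: [0.6419, -0.0848, 0.2318]
tcp_rot: [179.9, 0.1, 136.8]
wrist_force: [-0.5, 0.4, -0.4]
opening: 0.0854
grasp_force: 0.0
```

Run:
```python
from h import *
o=bot.get_obs(); print(o["ee_pos"],o["wrist_force"])
w=bot.camera("wrist"); save(w,"w7.png"); f=240/np.tan(np.radians(w["fov_y"]/2)); W=np.linalg.inv(w["world_to_cam"]); d=w["range_z"]
g=cv2.cvtColor(w["color"],cv2.COLOR_RGB2GRAY); 
v,u=np.mgrid[200:290,280:360]; a=np.stack([u-w["cx"],v-w["cy"]],-1); r=np.hypot(a[...,0],a[...,1])+1e-9; k=np.tan(r/f)/r; D=d[200:290,280:360]
X=np.stack([k*a[...,0]*D,-k*a[...,1]*D,-D],-1)@W[:3,:3].T+W[:3,3]
m=(g[200:290,280:360]<70)&(X[...,2]>.11)&(X[...,2]<.17); print("knob n",m.sum(),X[m].mean(0),np.percentile(X[m][:,2],[50,80,90,97]))
m=(np.abs(X[...,2]-.08)<.02); print("carrier/plate z pcts",np.percentile(X[m][:,2],[5,50,95]))
for r in bot.pinpoint(w,"pin_knob")[:1]:
    q=fray_z(w,r["pixel"],.129); print(r["conf"],r["pixel"],q,"angle",np.arctan2(q[1]-.01,q[0]-.5396))
print([fproj(w,(.6437,-.0836,z)).round(1) for z in(.066,.142,.149)])
for n in("top","scene"):
    p=bot.camera(n); f=240/np.tan(np.radians(p["fov_y"]/2)); v,u=np.mgrid[:480,:640]; D=p["range_z"]
    X=np.stack([(u-p["cx"])/f*D,-(v-p["cy"])/f*D,-D],-1); Wp=np.linalg.inv(p["world_to_cam"]); X=X@Wp[:3,:3].T+Wp[:3,3]
    m=(X[...,2]>.125)&(X[...,2]<.17)&(np.hypot(X[...,0]-.644,X[...,1]+.083)<.03); print(n,m.sum(),X[m].mean(0) if m.any() else "",X[m].max(0) if m.any() else "")
```

```text
[ 0.64188297 -0.08479113  0.23181458] [-0.53763813  0.39209954 -0.37222211]
knob n 1076 [ 0.64057319 -0.08250869  0.13993945] [0.14149715 0.14225966 0.14258888 0.14299736]
carrier/plate z pcts [0.06483648 0.06639676 0.09378677]
0.84 [317.6, 239.5] [ 0.64228536 -0.08368749  0.129     ] angle -0.739609851672562
[array([318.6, 220.2]), array([319.2, 246.4]), array([319.3, 249.6])]
top 0  
scene 82 [ 0.64909605 -0.08332766  0.13811532] [ 0.65826344 -0.07289249  0.14835194]
```

View pics/w7.png

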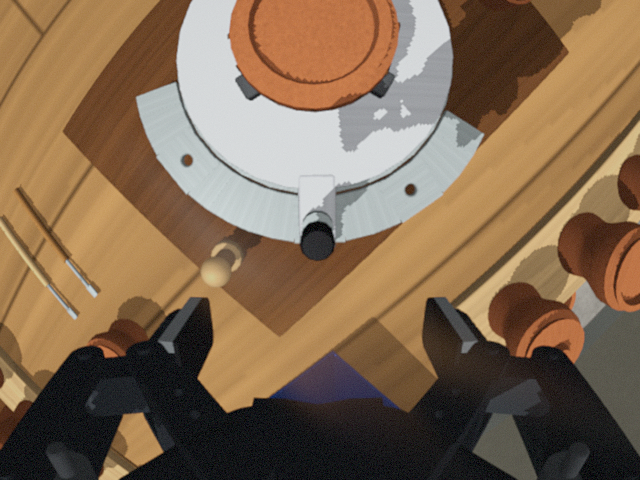

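The picture shows the knob at (317,240) over the next hole. The start hole (187,160) is empty and the following hole (410,189) is free. The knob top is at 0.142 m and the guide at 0.094 m, so the pin is home. Handing in.

```bash
python3 -c "
from workcell import bot
print(bot.job_done())"
```

```text
the job is handed in; nothing more can be done
None
```

The wheel was turned anticlockwise about 0.93 rad to the very next hole. The index pin dropped home there (knob top measured at its home height, 142 mm), the arm let go and backed off, and I handed the job in at about 11 s with nothing else on the bench touched.

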